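# Stroke the lids of the parts case shut

## Task

The five flip lids of the small-parts case stand open. Run your fingertips lightly along the top of the row, starting at the hinge side of the first lid so that the lids fold down one after another in order, until all five are fully shut. Do not lift, tip or push the case away, and leave the other things on the bench alone.

Things in the scene. Friction and masses are not known exactly. Their poses are not given: they have to be found in the camera images.
- parts_case: small-parts case of dark grey plastic, 202 x 72 mm at the foot flange, walls 28 mm high; loose on the bench, about 0.8 kg. Five compartments in a row along its own x, each with a lighter grey flip lid: lid 1 at the -x end, lid 5 at +x, pitch 38 mm. Origin: centre of the underside; z up. Free edges of shut lids are 38 to 39 mm above the bench, open lids reach up to 70 mm
- row_start (a point): on the hinge line of lid 1, mid-width, 38 mm above the bench (free-edge height of shut lids): start of the stroke. Fingertips moved from here straight to row_end (case +x) at about this height (36 to 42 mm) fold each lid down in turn with 1 to 5 N; lower they jam on the hinges; the other way they catch under the lids and push the case
- row_end (a point): mid-width at the case's +x end, 190 mm from row_start, 38 mm above the bench: past the free edge of lid 5
- lid_1 (a joint): opening angle of lid 1, rad: 0 shut (lid rises 6 mm from hinge to free edge, skirts over the walls), down to -0.18 pressed flat (also shut), up to 1.25; starts at 0.7 to 1.1. Lid 35 mm long, 69 wide; hinge line across the case at its x = -95 mm, 30 mm above the bench; the open lid slopes up from it towards case +x. Stays where left (0.006 N m friction)
- lid_2 (a joint): opening angle of lid 2, rad: 0 shut (lid rises 6 mm from hinge to free edge, skirts over the walls), down to -0.18 pressed flat (also shut), up to 1.25; starts at 0.7 to 1.1. Lid 35 mm long, 69 wide; hinge line across the case at its x = -57 mm, 30 mm above the bench; the open lid slopes up from it towards case +x. Stays where left (0.006 N m friction)
- lid_3 (a joint): opening angle of lid 3, rad: 0 shut (lid rises 6 mm from hinge to free edge, skirts over the walls), down to -0.18 pressed flat (also shut), up to 1.25; starts at 0.7 to 1.1. Lid 35 mm long, 69 wide; hinge line across the case at its x = -19 mm, 30 mm above the bench; the open lid slopes up from it towards case +x. Stays where left (0.006 N m friction)
- lid_4 (a joint): opening angle of lid 4, rad: 0 shut (lid rises 6 mm from hinge to free edge, skirts over the walls), down to -0.18 pressed flat (also shut), up to 1.25; starts at 0.7 to 1.1. Lid 35 mm long, 69 wide; hinge line across the case at its x = 19 mm, 30 mm above the bench; the open lid slopes up from it towards case +x. Stays where left (0.006 N m friction)
- lid_5 (a joint): opening angle of lid 5, rad: 0 shut (lid rises 6 mm from hinge to free edge, skirts over the walls), down to -0.18 pressed flat (also shut), up to 1.25; starts at 0.7 to 1.1. Lid 35 mm long, 69 wide; hinge line across the case at its x = 57 mm, 30 mm above the bench; the open lid slopes up from it towards case +x. Stays where left (0.006 N m friction)
- wood_block: bystander: sanding block of pine, 45 x 90 x 28 mm, lying loose close beside the case; origin: centre of its underside
- spanner_b: bystander: small combination spanner, 20 x 135 x 8 mm, lying loose close beside the case; origin: centre of its underside
- brass_valve: bystander: small brass gas cock, 42 x 54 x 19 mm, lying loose close beside the case; origin: centre of its underside
- pliers: bystander: long-nose pliers, 56 x 175 x 12 mm, lying loose on the bench; origin: centre of its underside
- c_clamp: bystander: small G-clamp, 103 x 73 x 29 mm, lying loose on the bench; origin: centre of its underside
- tape_measure: bystander: pocket tape measure, 36 x 81 x 66 mm, lying loose on the bench; origin: centre of its underside

How it is judged (in metres and radians):
On the way, in this order (a step that is already met when the one before it is completed fails the run):
1. lid 1 is stroked shut by the fingertips first (value of joint lid_1 below 0.15 rad and contact force between the fingers and parts_case above 0.02 N).
2. lid 2 is stroked shut by the fingertips after the one before it (value of joint lid_2 below 0.15 rad and contact force between the fingers and parts_case above 0.02 N).
3. lid 3 is stroked shut by the fingertips after the one before it (value of joint lid_3 below 0.15 rad and contact force between the fingers and parts_case above 0.02 N).
4. lid 4 is stroked shut by the fingertips after the one before it (value of joint lid_4 below 0.15 rad and contact force between the fingers and parts_case above 0.02 N).
5. lid 5 is stroked shut by the fingertips after the one before it (value of joint lid_5 below 0.15 rad and contact force between the fingers and parts_case above 0.02 N).
At the end, for the whole second after the job is handed in: all five lids within 0.15 rad (free edge within about 5 mm) of shut, shut in order from lid 1 to lid 5 by the fingertips; the case at rest on the bench, within 30 mm of where it stood (value of joint each of lid_1, lid_2, lid_3, lid_4, lid_5 below 0.15 rad and height (world z) of parts_case below 0.01 m and distance of parts_case from where it was at the start of the episode below 0.03 m and linear speed of parts_case below 0.02 m/s); the robot touches nothing.
It fails at once if the case is lifted off the bench (height (world z) of parts_case above 0.015 m).
It fails at once if the case is tipped (angle between parts_case's own z axis and vertical above 0.2 rad).
It fails at once if the case is pushed away, more than 30 mm (distance of parts_case from where it was at the start of the episode above 0.03 m).
It fails at once if the fingers press on the case with more than 25 N (contact force between the fingers and parts_case above 25 N).
It fails at once if a bystander is moved by more than 20 mm (distance of any of wood_block, spanner_b, brass_valve, pliers, c_clamp, tape_measure from where it was at the start of the episode above 0.02 m).
It also fails if it takes over 40 s, if anything falls off the work surface, if the arm or the gripper's body presses on something with over 40 N, if the wrist force passes 120 N, or if a joint passes its speed limit or range.

## Robot

A 6-joint arm with a two-finger parallel gripper is mounted at the origin on a cart in front of the work surface, level with it; the furniture and walls round the work are solid. World frame = base frame: x ahead of the robot, y to its left, z up, the work surface at z = 0. Lengths are in mm, angles in rad, forces in N, time in s.
With the tool pointing down it reaches from about 400 to 925 mm from the base axis. Payload 12.5 kg.
Tool frame: the origin (TCP) lies midway between the tips of the shut fingers; the grasp point (between the pads) lies 19 mm behind it (ctrl.grip_point_offset is the distance from the TCP to the grasp point, in mm); z points along the fingers, y is the line along which they close (so a half turn about z gives the same grasp; the last joint's range is limited). The gripper opens to 95 mm and grips with 3 to 60 N. Pads are 20 mm wide; open, the fingers measure 119 mm over their backs; the gripper's body (75 mm by 180 mm) begins 59 mm behind the grasp point.
Start: joints at [-1.241, 0.491, 1.559, -0, 1.092, -0.106], TCP at [263.859, -566.591, 214.661] pointing down, gripper open.
Joint ranges: [-3.1, 3.1], [-0.84, 2.19], [0.05, 2.79], [-1.13, 4.28], [0.06, 2.93], [-2.69, 2.69]. Speed limits (rad/s): [2.22, 2.22, 2.79, 3.14, 3.14, 3.14].

## Interface

Orientations are given as a unit quaternion [x, y, z, w].
In Python, from rig import ctrl gives the robot as it stands. The module is installed in compiled form; this text tells all that it offers.
- The arm moves only by the tool play_rows, never from a script. Its argument "rows" is a list of rows, each a list of 7 numbers: the turn, a rotation vector about the tool's x, y, z each as a share of 90 degrees, from -1 to 1, then the shift along the tool's x, y, z each as a share of 500 mm, from -1 to 1, then the opening, from -1 (shut) to 1 (fully open), so that 0 is half open. A call has exactly 5 rows; each row is the pose to reach, as a shift and turn from the pose commanded when the call began, along the tool's axes at that moment; what a row does not reach only later rows make up. A row lasts 1/10 s, in which the tool goes at most 50 mm and 8.59 degrees, less where a joint would pass 70% of its speed; a pose out of reach is approached as far as the arm can. A call with a number of a shift or a turn outside -1 to 1 is refused whole. A call with a gripper value outside its range is refused whole. The fingers move at their own pace and stop on an object; "squeeze" is the grip in N (left out, the last holds). Time passes only in rows, so rows that repeat a pose let the fingers close, or fill a call up. It gives the time, the measured TCP pose, the force, the opening and the grip force at its end, in the units of the state.
- ctrl.get_state(): the state, without advancing time (a new reading comes with each control period).
- ctrl.get_image(name): name is "scene" or "top" or "wrist"; returns the picture (400x640x3 uint8, red, green, blue); there is no depth.
- ctrl.camera_params(name): a dict with "fx", "fy", "cx", "cy" (pixels), "k1" (the pictures are not rectified: a ray, as slopes to the right and down, at radius r is drawn at 1 + k1 r^2 times it, then the intrinsics apply), "eye" and "attitude" of the camera in the world. Camera axes: x right, y down, z forward; pixel columns grow to the right and rows downward; lengths in mm; the calibration is good to about 2 mm. A picture is of the moment at which its call begins: read the wrist's pose just before it. camera_params takes no time and is no camera call; for the wrist camera it gives the pose at the moment of the call.
- ctrl.finish_job(): hands the job in; it is judged then, once.
Trained networks look in the newest picture that a camera, given by its name, has taken for a name from the list of things; names that differ only in an ending like _2 or _b are one class to them, and where a whole thing is asked for, a point or a joint stands for the part that bears it (a point fixed in the world has none). Each returns a list of dicts, best first, with "conf" (0 to 1); they miss things now and then, are a little off and sometimes report something else, mostly with a low value. They report only what shows in the picture. A call takes as long as a camera call.
- ctrl.regions_of(query, camera): "pixels" (400x640 bool, what is visible of it) and "centre" ([column, row] in pixels, amid what is visible of it).
- ctrl.place_of(query, camera): "centre" ([column, row] in pixels: a listed point, or the origin of a listed thing).
The state is a dict: "clock": time; "joints": joint angles; "joint_vel": joint speeds; "effort": joint torques, N m; "tool_pos": TCP position; "ee_rot": TCP orientation; "ft_force": force on the tool from outside, world axes, zero at the start; "moment": the same for the moment, N m; "opening": finger opening in mm; "gripper_force": force on a finger pad.
Only numpy, scipy, OpenCV 4.12 (cv2) and the standard library are available. Lean on these libraries where they do the work, as an engineer would, in place of code of your own. Each camera call takes 0.05 s, during which the arm holds its last target. There are 200 camera calls.

## Working session

There is one attempt and no reset: what is moved stays moved. The work goes in short steps, Python scripts to look and compute and a tool call to move; the robot and the scene stay as the last step left them, time stands still between calls to the robot, and variables do not carry over. Pictures are saved under pics/ and viewed, at most 10 in all, crops included, and the job is handed in when it is done.

Besides the shell and the picture viewer there is one more tool, called in YAML: its name, and indented under it one key for each argument. play_rows: Moves the arm, as the interface text tells. Its arguments: {"type":"object","properties":{"rows":{"type":"array"},"squeeze":{"type":"number"}},"required":["rows"]}

```bash
mkdir -p pics
cat > h.py <<'E'
from rig import ctrl
import numpy as np, cv2
from scipy.spatial.transform import Rotation as R
def ray(name,px):
    p=ctrl.camera_params(name)
    u=np.array([(px[0]-p['cx'])/p['fx'],(px[1]-p['cy'])/p['fy']]); v=u.copy()
    for _ in range(20): v=u/(1+p['k1']*(v@v))
    a=np.array(p['attitude']); M=a if a.shape==(3,3) else R.from_quat(a).as_matrix()
    return np.array(p['eye']),M@np.array([v[0],v[1],1])
def onz(name,px,z):
    e,d=ray(name,px); return e+d*(z-e[2])/d[2]
def save(name,f):
    cv2.imwrite('pics/'+f,cv2.cvtColor(ctrl.get_image(name),cv2.COLOR_RGB2BGR))
E
python3 - <<'E'
from h import *
np.set_printoptions(precision=1,suppress=True)
for c in ('top','scene'):
    save(c,c+'1.png'); print(c,ctrl.camera_params(c))
    for q,z in (('parts_case',0),('row_start',38),('row_end',38),('wood_block',0),('spanner_b',0),('brass_valve',0),('tape_measure',0),('c_clamp',0),('pliers',0)):
        for r in ctrl.place_of(q,c)[:2]: print(q,round(r['conf'],2),np.array(r['centre']),onz(c,r['centre'],z))
print(ctrl.get_state())
E
```

```text
top {'fx': 419.78029094068864, 'fy': 419.78029094068864, 'cx': 317.99488705540887, 'cy': 191.7472828454681, 'k1': 0.026927140068632508, 'eye': array([ 458.7,  134. , 1465. ]), 'attitude': array([ 0.7, -0.7,  0. , -0. ])}
parts_case 0.97 [329.4 192. ] [557.3 102.7   0. ]
row_start 0.98 [344.8 167.3] [640.   51.8  38. ]
row_end 0.87 [324.2 214.7] [477.3 120.4  38. ]
wood_block 0.71 [219.8 218.6] [459.9 483.3   0. ]
wood_block 0.57 [362.8 192.1] [558.4 -13.9   0. ]
spanner_b 0.45 [314.6 184.8] [582.  154.8   0. ]
brass_valve 0.49 [348.7 222.5] [451.8  34.5   0. ]
brass_valve 0.17 [343.6 162.3] [662.5  54.    0. ]
tape_measure 0.82 [219.2 218.9] [458.9 485.4   0. ]
tape_measure 0.31 [329.1 194.9] [547.1 103.7   0. ]
c_clamp 0.68 [421.7 208.5] [ 503.6 -218.8    0. ]
pliers 0.65 [233.6 170.2] [629.9 439.8   0. ]
scene {'fx': 491.7177740395267, 'fy': 491.7177740395267, 'cx': 314.7554413778153, 'cy': 194.26738986999518, 'k1': -0.024486108019965563, 'eye': array([ 102.5, 1038. ,  901. ]), 'attitude': array([-0.2,  0.9, -0.4,  0.1])}
parts_case 0.77 [315.3 201.8] [560.4  89.7   0. ]
row_start 0.96 [291.7 177.2] [649.2  60.9  38. ]
row_start 0.25 [314.6 201.3] [543.7 128.6  38. ]
row_end 0.9 [340.9 209.9] [465.6 130.2  38. ]
wood_block 0.84 [330.3 182.4] [558.5  -8.9  -0. ]
spanner_b 0.56 [292.8 215.1] [591.6 166.5   0. ]
brass_valve 0.57 [361.1 199.1] [448.2  23.1   0. ]
tape_measure 0.6 [279.7 315.4] [463.9 472.7   0. ]
c_clamp 0.48 [368.2 150.6] [ 516.5 -211.7    0. ]
pliers 0.9 [220.  283.4] [635.1 453.6   0. ]
{'clock': 1.0, 'joints': array([-1.2,  0.5,  1.6, -0. ,  1.1, -0.1]), 'joint_vel': array([ 0.,  0., -0.,  0., -0., -0.]), 'effort': array([  0. , -61.2, -25.8,   0.1,   0. ,  -0. ]), 'tool_pos': array([ 263.9, -566.6,  214.7]), 'ee_rot': array([ 1. ,  0.2, -0. ,  0. ]), 'ft_force': array([ 0.1, -0.2,  0.8]), 'moment': array([0., 0., 0.]), 'gripper_force': 0.0, 'opening': 95.05420526971756}
```

View pics/top1.png

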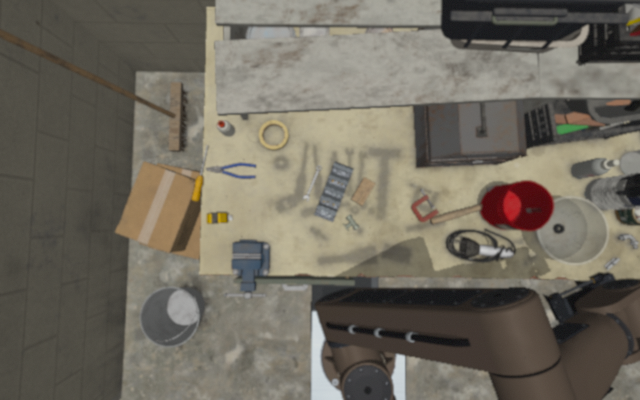

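View pics/scene1.png

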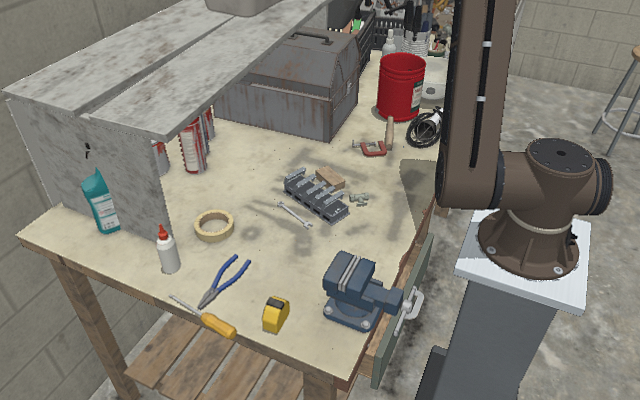

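The top view shows the case at about (333,190) px, with lid 1 at the far end near (345,167). The block is to its right at (363,190), the spanner to its left at (313,183), and the valve near its right end at (351,222). A shelf edge lies beyond lid 1, so I'll triangulate its height and plan the approach.

```bash
cat >> h.py <<'E'
def tri(a,b):
    (e,d),(f,g)=ray('top',a),ray('scene',b)
    d=d/np.linalg.norm(d);g=g/np.linalg.norm(g)
    s=np.linalg.lstsq(np.c_[d,-g],f-e,rcond=None)[0]
    return (e+s[0]*d+f+s[1]*g)/2, np.linalg.norm(e+s[0]*d-f-s[1]*g)
def plan(pos,stroke,flip,tilt=0):
    """row numbers to bring TCP to pos, tool x along +-stroke, pointing down (tilt deg about tool y)"""
    s=ctrl.get_state(); M=R.from_quat(s['ee_rot'])
    x=np.r_[np.array(stroke,float)*flip,0]; x/=np.linalg.norm(x); z=np.array([0,0,-1.])
    T=R.from_matrix(np.c_[x,np.cross(z,x),z])*R.from_euler('y',tilt,degrees=True)
    return np.r_[(M.inv()*T).as_rotvec()/(np.pi/2), M.inv().apply(np.array(pos)-s['tool_pos'])/500].round(4)
E
python3 - <<'E'
from h import *
np.set_printoptions(precision=3,suppress=True)
print(tri((218,113),(167,135)))
print(tri((344.8,167.3),(291.7,177.2)),tri((324.2,214.7),(340.9,209.9)))
s=ctrl.get_state();print(s['clock'],s['tool_pos'],R.from_quat(s['ee_rot']).as_matrix())
for f in (1,-1): print(plan((530,-20,230),(-.93,.37),f), plan((530,90,230),(-.93,.37),f))
p=ctrl.camera_params('wrist');M=R.from_quat(s['ee_rot']).inv()
print('cam in tool',M.apply(p['eye']-s['tool_pos']),(M*R.from_quat(p['attitude'])).as_matrix())
E
```

```text
(array([740.338, 409.708, 359.352]), np.float64(1.4604792668007092))
(array([646.104,  54.121,  33.72 ]), np.float64(12.1565064290997)) (array([474.064, 118.946,  26.053]), np.float64(7.338732564440373))
1.0 [ 263.859 -566.594  214.67 ] [[ 0.907  0.422 -0.   ]
 [ 0.422 -0.907 -0.   ]
 [-0.     0.    -1.   ]]
[-0.     0.    -1.482  0.944 -0.766 -0.031] [-0.     0.    -1.482  1.037 -0.966 -0.031]
[ 0.     0.     0.518  0.944 -0.766 -0.031] [ 0.     0.     0.518  1.037 -0.966 -0.031]
cam in tool [  78.101   -1.488 -170.841] [[ 0.001 -0.961 -0.277]
 [ 1.     0.001  0.   ]
 [ 0.    -0.277  0.961]]
```

play_rows:
  rows:
    - [0,0,-0.09,0,0,-0.09,-1]
    - [0,0,-0.18,0,0,-0.18,-1]
    - [0,0,-0.27,0,0,-0.27,-1]
    - [0,0,-0.36,0.068,-0.063,-0.27,-1]
    - [0,0,-0.45,0.136,-0.126,-0.27,-1]

```text
clock: 1.5
tool_pos: [298.9, -480.3, 350.5]
ee_rot: [0.84, 0.542, -0.0, 0.001]
ft_force: [0.8, -0.4, -0.6]
opening: 60.2
gripper_force: 0.0
```

```bash
python3 -c "
from h import *
s=ctrl.get_state();print(s['clock'],s['tool_pos'],s['joints'],s['opening'])
print(plan((534,101,300),(-.93,.37),1))"
```

```text
1.5 [ 298.90994379 -480.3434621   350.46462768] [-1.13095072e+00  2.95679239e-01  1.50522387e+00  1.08799546e-04
  1.33857496e+00 -7.06821366e-01] 60.213941985489704
[ 2.0000e-04  1.5000e-03 -1.0290e+00  1.2533e+00 -5.0200e-02  9.9200e-02]
```

play_rows:
  rows:
    - [0,0,-0.09,0.097,-0.004,0,-1]
    - [0,0,-0.18,0.194,-0.008,0,-1]
    - [0,0,-0.27,0.291,-0.012,0,-1]
    - [0,0,-0.36,0.388,-0.016,0,-1]
    - [0,0,-0.45,0.485,-0.02,0,-1]

```text
clock: 2.0
tool_pos: [390.8, -254.1, 349.9]
ee_rot: [0.6, 0.8, 0.0, 0.0]
ft_force: [1.1, -1.0, 0.4]
opening: 20.9
gripper_force: 0.0
```

```bash
python3 -c "
from h import *
s=ctrl.get_state();print(s['clock'],s['tool_pos'],s['joints'],s['opening'])
print(plan((534,101,260),(-.93,.37),1))"
```

```text
2.0 [ 390.75467351 -254.14379005  349.86025793] [-7.18532515e-01  1.34659274e-01  1.71994574e+00  5.28433341e-05
  1.28633232e+00 -1.00267422e+00] 20.9383006691071
[ 1.000e-04  4.000e-04 -5.781e-01  6.016e-01  4.740e-01  1.796e-01]
```

play_rows:
  rows:
    - [0,0,-0.09,0.075,0.059,0,-1]
    - [0,0,-0.18,0.15,0.118,0,-1]
    - [0,0,-0.27,0.225,0.177,0,-1]
    - [0,0,-0.36,0.3,0.236,0,-1]
    - [0,0,-0.45,0.375,0.295,0,-1]

```text
clock: 2.5
tool_pos: [481.0, -33.2, 349.9]
ee_rot: [0.286, 0.958, -0.0, 0.0]
ft_force: [0.5, -0.4, -0.4]
opening: 0.2
gripper_force: 0.0
```

```bash
python3 -c "
from h import *
s=ctrl.get_state();print(s['clock'],s['tool_pos'],s['joints'],s['opening'])
print(plan((534,101,260),(-.93,.37),1))"
```

```text
2.5 [481.04010782 -33.17338276 349.92194415] [-2.05876339e-01  1.60913614e-01  1.68760696e+00 -1.38398421e-04
  1.29229480e+00 -1.19726887e+00] 0.21012236425144776
[ 1.000e-04  5.000e-04 -1.278e-01  5.840e-02  2.825e-01  1.798e-01]
```

play_rows:
  rows:
    - [0,0,-0.07,0.016,0.075,0.05,-1]
    - [0,0,-0.128,0.032,0.15,0.1,-1]
    - [0,0,-0.128,0.05,0.225,0.15,-1]
    - [0,0,-0.128,0.058,0.282,0.18,-1]
    - [0,0,-0.128,0.058,0.282,0.18,-1]

```text
clock: 3.0
tool_pos: [534.5, 101.0, 257.3]
ee_rot: [0.189, 0.982, -0.0, -0.002]
ft_force: [-0.3, -0.3, 0.5]
opening: 0.5
gripper_force: 0.0
```

Run:
```python
from h import *
np.set_printoptions(precision=3,suppress=True)
print(ctrl.get_state()['tool_pos'])
save('wrist','w1.png')
P={}
for q,z in (('row_start',38),('row_end',38),('parts_case',0),('wood_block',0),('spanner_b',0),('brass_valve',0)):
    for r in ctrl.place_of(q,'wrist')[:1]: P[q]=onz('wrist',r['centre'],z);print(q,r['conf'],np.array(r['centre']),P[q])
if 'row_start' in P and 'row_end' in P:
    d=P['row_end']-P['row_start'];print(d,np.linalg.norm(d))
```

```text
[534.496 100.99  257.287]
row_end 0.76 [318.7 122.8] [472.253 118.621  38.   ]
parts_case 0.62 [321.3 188.1] [561.273  85.654   0.   ]
wood_block 0.67 [260.1 214.3] [564.485 -15.263   0.   ]
spanner_b 0.94 [379.5 185.6] [589.939 165.861   0.   ]
brass_valve 0.87 [252.3 129.4] [447.033  28.076   0.   ]
```

View pics/w1.png

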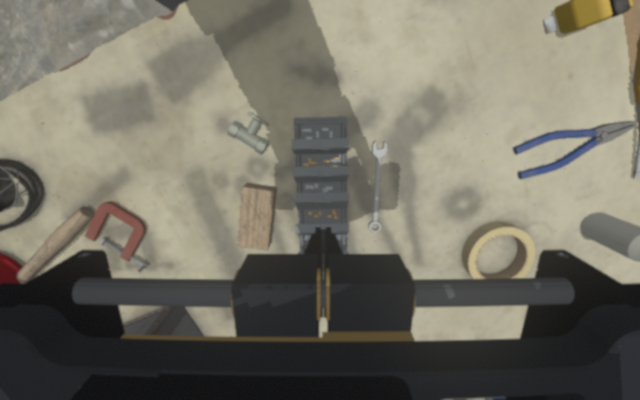

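The wrist view confirms the case axis is vertical in the image, at column ~321, with the +x end at about (319,123). The block is to the left, the spanner to the right, and the valve at (250,130). Stroke direction is about (-0.937, 0.348).

```bash
python3 -c "
from h import *
print(plan((669.5,45.6,130),(-.937,.348),1)); print(plan((669.5,45.6,38.5),(-.937,.348),1))"
```

```text
[ 0.0003  0.0008 -0.0189 -0.2891  0.0051  0.2612]
[ 3.000e-04  8.000e-04 -1.890e-02 -2.888e-01  5.000e-03  4.442e-01]
```

play_rows:
  rows:
    - [0,0,-0.019,-0.08,0.002,0.04,-1]
    - [0,0,-0.019,-0.16,0.004,0.08,-1]
    - [0,0,-0.019,-0.24,0.005,0.13,-1]
    - [0,0,-0.019,-0.289,0.005,0.2,-1]
    - [0,0,-0.019,-0.289,0.005,0.26,-1]

```text
clock: 3.85
tool_pos: [671.4, 44.2, 127.9]
ee_rot: [0.177, 0.984, -0.0, 0.001]
ft_force: [-1.0, -0.2, -0.6]
opening: 0.4
gripper_force: 0.0
```

Run:
```python
from h import *
np.set_printoptions(precision=3,suppress=True)
s=ctrl.get_state();print(s['clock'],s['tool_pos'],s['ft_force'],s['joints'])
print(plan((669.5,45.6,38.5),(-.937,.348),1))
save('scene','s2.png');save('wrist','w2.png')
im=cv2.imread('pics/s2.png')[120:270,220:420];a=cv2.resize(im,None,fx=2,fy=2)
cv2.imwrite('pics/both.png',np.hstack([a,cv2.resize(cv2.imread('pics/w2.png'),(400,300))]))
for q,z in (('row_start',38),('row_end',38),('parts_case',0)):
  for c in ('wrist','scene'):
    for r in ctrl.place_of(q,c)[:1]: print(c,q,r['conf'],onz(c,r['centre'],z))
```

```text
3.85 [671.429  44.237 127.927] [-1.037 -0.192 -0.552] [-0.032  0.645  1.52  -0.     0.975 -1.246]
[ 0.     0.001 -0.001  0.005  0.001  0.179]
wrist row_start 0.88 [647.681  56.534  38.   ]
scene row_start 0.94 [649.989  54.517  38.   ]
scene row_end 0.95 [467.99  117.978  38.   ]
wrist parts_case 0.61 [561.712  90.953   0.   ]
scene parts_case 0.73 [563.027 100.961   0.   ]
```

View pics/both.png

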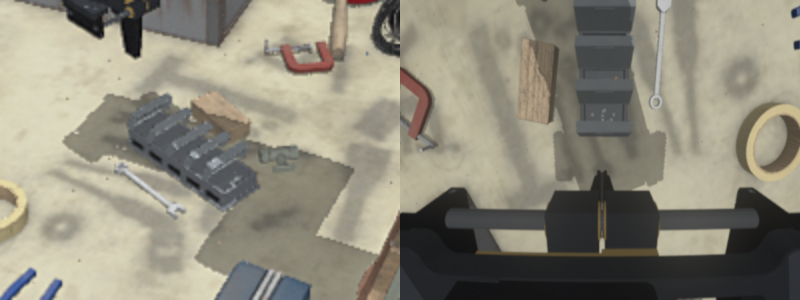

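The two views show the fingertips clear behind lid 1's hinge edge and in line with the row. I'll descend.

play_rows:
  rows:
    - [0,0,0,0.0,0.002,0.06,-1]
    - [0,0,0,0.0,0.003,0.11,-1]
    - [0,0,0,0.0,0.003,0.15,-1]
    - [0,0,0,0.0,0.003,0.178,-1]
    - [0,0,0,0.0,0.003,0.178,-1]

```text
clock: 4.75
tool_pos: [669.3, 48.1, 39.8]
ee_rot: [0.176, 0.984, -0.0, -0.001]
ft_force: [-0.4, -0.2, 0.2]
opening: 0.6
gripper_force: 0.0
```

```bash
python3 -c "
from h import *
s=ctrl.get_state();print(s['tool_pos'],s['ft_force'])
print(plan((466,122,39),(-.937,.348),1))"
```

```text
[669.34431527  48.05390866  39.81939061] [-0.44064929 -0.18103429  0.15539113]
[-4.000e-04 -9.000e-04  9.000e-04  4.327e-01 -2.300e-03  2.200e-03]
```

play_rows:
  rows:
    - [0,0,0,0.016,0,0.002,-1]
    - [0,0,0,0.032,0,0.002,-1]
    - [0,0,0,0.048,0,0.002,-1]
    - [0,0,0,0.064,0,0.002,-1]
    - [0,0,0,0.08,0,0.002,-1]

```text
clock: 5.25
tool_pos: [631.7, 62.2, 40.1]
ee_rot: [0.176, 0.984, 0.0, 0.0]
ft_force: [0.4, 0.1, -1.0]
opening: 0.1
gripper_force: 0.1
```

play_rows:
  rows:
    - [0,0,0,0.016,0,0.002,-1]
    - [0,0,0,0.032,0,0.003,-1]
    - [0,0,0,0.048,0,0.003,-1]
    - [0,0,0,0.064,0,0.003,-1]
    - [0,0,0,0.08,0,0.003,-1]

```text
clock: 5.75
tool_pos: [594.1, 75.9, 38.1]
ee_rot: [0.176, 0.984, -0.0, -0.0]
ft_force: [-0.2, 0.5, -0.3]
opening: 0.5
gripper_force: 0.1
```

Run:
```python
from h import *
s=ctrl.get_state();print(s['tool_pos'],s['ft_force'],plan((466,122,39),(-.937,.348),1))
save('scene','s3.png');save('wrist','w3.png')
a=cv2.resize(cv2.imread('pics/s3.png')[130:255,240:400],None,fx=2.4,fy=2.4)
cv2.imwrite('pics/both3.png',np.hstack([a,cv2.resize(cv2.imread('pics/w3.png'),(410,300))]))
```

```text
[594.1194287   75.94428159  38.05875524] [-0.18214339  0.50422435 -0.26045038] [-1.000e-04 -1.000e-04  8.000e-04  2.723e-01 -2.500e-03 -1.800e-03]
```

View pics/both3.png

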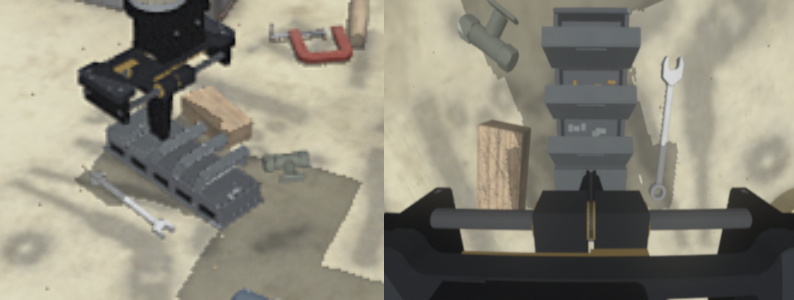

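Lid 1 is down, lid 2 is folding under the fingers, and the case hasn't moved. I'll continue.

play_rows:
  rows:
    - [0,0,0,0.016,0,0,-1]
    - [0,0,0,0.032,0,0,-1]
    - [0,0,0,0.048,0,0,-1]
    - [0,0,0,0.064,0,0,-1]
    - [0,0,0,0.08,0,0,-1]

```text
clock: 6.35
tool_pos: [556.6, 89.9, 38.1]
ee_rot: [0.176, 0.984, -0.0, -0.0]
ft_force: [0.5, 0.1, 0.1]
opening: 0.4
gripper_force: 0.0
```

play_rows:
  rows:
    - [0,0,0,0.016,0,0,-1]
    - [0,0,0,0.032,0,0,-1]
    - [0,0,0,0.048,0,0,-1]
    - [0,0,0,0.064,0,0,-1]
    - [0,0,0,0.08,0,0,-1]

```text
clock: 6.85
tool_pos: [519.1, 103.7, 38.1]
ee_rot: [0.176, 0.984, -0.0, -0.0]
ft_force: [1.0, 0.1, -0.1]
opening: 0.7
gripper_force: 0.0
```

Run:
```python
from h import *
s=ctrl.get_state();print(s['tool_pos'],s['ft_force'],plan((466,122,39),(-.937,.348),1))
save('scene','s4.png');save('wrist','w4.png')
a=cv2.resize(cv2.imread('pics/s4.png')[130:255,240:400],None,fx=2.4,fy=2.4)
cv2.imwrite('pics/both4.png',np.hstack([a,cv2.resize(cv2.imread('pics/w4.png'),(410,300))]))
```

```text
[519.11427443 103.69593298  38.10926189] [ 1.02337196  0.10257464 -0.09009991] [-1.000e-04 -0.000e+00  8.000e-04  1.123e-01 -2.500e-03 -1.800e-03]
```

View pics/both4.png

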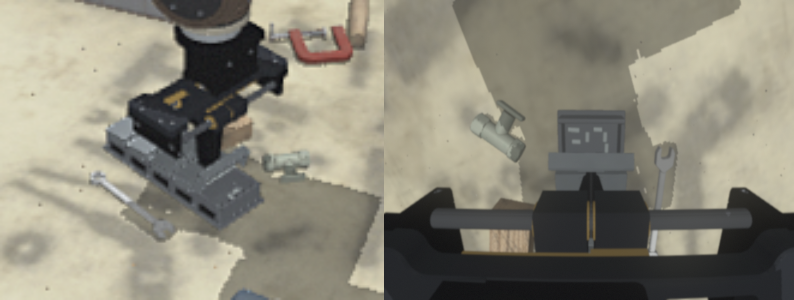

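Lids 1–3 are down and lid 4 is nearly shut. Lid 5 is still open ahead of the fingers.

play_rows:
  rows:
    - [0,0,0,0.016,0,0,-1]
    - [0,0,0,0.032,0,0,-1]
    - [0,0,0,0.048,0,0,-1]
    - [0,0,0,0.064,0,0,-1]
    - [0,0,0,0.08,0,0,-1]

```text
clock: 7.45
tool_pos: [481.5, 117.6, 38.1]
ee_rot: [0.176, 0.984, -0.0, -0.0]
ft_force: [0.2, -0.1, -0.2]
opening: 0.6
gripper_force: 0.0
```

play_rows:
  rows:
    - [0,0,0,0.014,0,0,-1]
    - [0,0,0,0.028,0,0,-1]
    - [0,0,0,0.042,0,0,-1]
    - [0,0,0,0.042,0,-0.05,-1]
    - [0,0,0,0.042,0,-0.14,-1]

```text
clock: 7.95
tool_pos: [461.0, 124.6, 107.0]
ee_rot: [0.176, 0.984, -0.001, -0.002]
ft_force: [0.4, -0.7, 1.1]
opening: 0.4
gripper_force: 0.0
```

play_rows:
  rows:
    - [0,0,0,0,0,-0.08,-1]
    - [0,0,0,-0.02,0,-0.16,-1]
    - [0,0,0,-0.06,0,-0.22,-1]
    - [0,0,0,-0.06,0,-0.22,-1]
    - [0,0,0,-0.06,0,-0.22,-1]

```text
clock: 8.45
tool_pos: [490.4, 114.2, 218.0]
ee_rot: [0.176, 0.984, 0.0, 0.0]
ft_force: [-0.7, -0.1, -0.5]
opening: 0.5
gripper_force: 0.0
```

Run:
```python
from h import *
save('scene','s5.png');save('wrist','w5.png')
for q,z in (('row_start',38),('row_end',38),('parts_case',0)):
    for r in ctrl.place_of(q,'scene')[:1]: print(q,r['conf'],onz('scene',r['centre'],z))
a=cv2.resize(cv2.imread('pics/s5.png')[130:255,240:400],None,fx=2.4,fy=2.4)
cv2.imwrite('pics/both5.png',np.hstack([a,cv2.resize(cv2.imread('pics/w5.png'),(410,300))]))
```

```text
row_start 0.79 [648.11786459  46.2734702   38.        ]
row_end 0.65 [465.68763434 130.691972    38.        ]
parts_case 0.77 [564.42965547  89.67217256   0.        ]
```

View pics/both5.png

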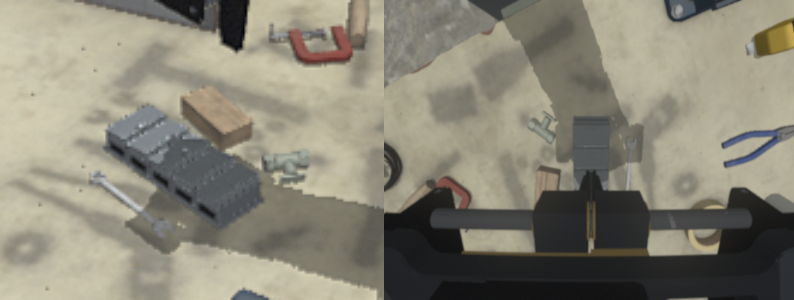

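All five lids are shut, the case and the bystanders are in place, and the gripper is clear.

```bash
python3 -c "
from rig import ctrl
print(ctrl.finish_job())"
```

```text
the job is handed in; nothing more can be done
None
```

I stroked all five lids shut in order from lid 1 to lid 5 and handed the job in. The last pictures show every lid down, the case and bystanders in place and the gripper clear; the hand-in returned no verdict.

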